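Count to the third gap and file the side-dish box

ROBOT

A 6-joint arm with a two-finger parallel gripper is mounted at the origin on the work surface. World frame = base frame: x ahead of the robot, y to its left, z up, the work surface at z = 0. Lengths are in m, angles in rad, forces in N, time in s.
With the tool pointing down it reaches from about 0.4 to 0.825 m from the base axis. Payload 7 kg.
Tool frame: the origin (TCP) lies at the very end of the fingers, on their centre line; the grasp point (between the pads) lies 19 mm behind it (arm.pinch_z is the z of the grasp point in the tool frame, in m); z points along the fingers, y is the direction in which the jaws open and shut (so a half turn about z gives the same grasp; the last joint's range is limited). The gripper opens to 88 mm and grips with 3 to 60 N. Pads are 19 mm wide; open, the fingers measure 130 mm over their backs; the gripper's body (78 mm by 193 mm) begins 47 mm behind the grasp point.
Start: joints at [-0.945, 0.359, 0.012, 0, -1.224, -0.288], TCP at [0.224, -0.637, 0.227] pointing down, gripper open.
Joint ranges: [-3.07, 3.07], [-1.43, 2.12], [-1.02, 1.25], [-3.03, 1.67], [-3.05, -0], [-3.03, 3.03]. Speed limits (rad/s): [2.39, 2.39, 3.01, 3.14, 3.14, 3.14].

INTERFACE

Orientations are given as [roll, pitch, yaw] about the fixed x, y, z axes, in that order (R = Rz(yaw) Ry(pitch) Rx(roll)).
In Python, from station import arm gives the robot as it stands.
- The arm moves only by the tool drive_tool, never from a script. Its argument "targets" is a list of rows, each a list of 6 numbers: the shift along the world's x, y, z in units of 0.04 m (1.0 is 0.04 m), then the turn, a rotation vector about the world's x, y, z in units of 6 degrees (1.0 is 6 degrees). In form: [[x, y, z, wx, wy, wz], ...]. A call has 1 to 5 rows; each row shifts and turns the commanded pose from where the row before left it; what a row does not reach is not made up. A row lasts 1/8 s, in which the tool goes at most 62.5 mm and 10.7 degrees, less where a joint would pass 70% of its speed; a pose out of reach is approached as far as the arm can. A call with a number of a shift or a turn outside -1 to 1 is refused whole. A call with a gripper value outside its range is refused whole. "claw" is the opening, from 0 (shut) to 1 (fully open), set as the call begins (left out, the last holds). The fingers move at their own pace and stop on an object; "newtons" is the grip in N (left out, the last holds). Time passes only in rows, so rows that do not move let the fingers close. It gives the time, the measured TCP pose, the force and the opening at its end, in the units of the state.
- arm.get_state(): the state, without advancing time (a new reading comes with each control period).
- arm.grab_frame(name): name is "side" or "top"; returns (picture, depth): 420x560x3 uint8, red, green, blue; 420x560 float32, m along the optical axis (not along the pixel's ray), 0 where there is no reading.
- arm.get_calibration(name): a dict with "mtx" (3x3 intrinsics, pixels), "origin" and "rotation" of the camera in the world. Camera axes: x right, y up, looking along -z (the intrinsics and any distortion apply to the point x, -y, -z); pixel columns grow to the right and rows downward; lengths in m; the calibration is good to about 2 mm. A picture is of the moment at which its call begins. get_calibration takes no time and is no camera call.
- arm.job_done(): hands the job in, once; it reports no verdict.
Trained networks look in the newest picture that a camera, given by its name, has taken for a name from the list of things; names that differ only in an ending like _2 or _b are one class to them, and where a whole thing is asked for, a point or a joint stands for the part that bears it (a point fixed in the world has none). Each returns a list of dicts, best first, with "score" (0 to 1); they miss things now and then, are a little off and sometimes report something else, mostly with a low value. They report only what shows in the picture. A call takes as long as a camera call. They do not tell look-alikes from the thing itself.
- arm.search_frame(target, camera): "point" ([x, y, z] in m, in the coordinates of the camera as it stood for that picture, good to about 4 mm: the middle of the surface that is visible of it).
- arm.cut_out(target, camera): "pixels" (420x560 bool, what is visible of it).
- arm.landmark_of(target, camera): "point" ([x, y, z] in m, in the coordinates of the camera as it stood for that picture, good to about 4 mm: a listed point, or the origin of a listed thing).
The state is a dict: "t": time; "q": joint angles; "qd": joint speeds; "joint_efforts": joint torques, N m; "eef_pos": TCP position; "ee_rot": TCP orientation; "force": force on the tool from outside, world axes, zero at the start; "moment": the same for the moment, N m; "width": finger opening in m.
Only numpy, scipy, OpenCV 4.12 (cv2) and the standard library are available. Lean on these libraries where they do the work, as an engineer would, in place of code of your own. Each camera call takes 0.05 s, during which the arm holds its last target. There are 200 camera calls.

TASK

Starting from outside the end of the rack marked by the red post, run a fingertip along the springy blue fins on the rack's rail, flicking the first three in turn, and stop there at the third gap (full gaps count too) without flicking any fin beyond it. Then push the purple box with the yellow lid along the table, never lifting or tipping it, into that third gap until it is fully home against the back, and leave everything else where it is.

Things in the scene. Friction and masses are not known exactly. Their poses are not given: they have to be found in the camera images.
- rack: grey divider rack, 330 mm wide, fixed. Origin: on the table, mid-way along its open mouth; x points into the gaps (away from the robot), y to its left end. Seven dividers, 6 mm thick, 34 mm tall, at y = +162, +108, +54, 0, -54, -108, -162 mm, from x = 0 to 58 mm, form six gaps, 48 mm clear, open at front and top, floored by the table; gap centres y = +135, +81, +27, -27, -81, -135 mm
- rail_mid (a point): middle of the top of the rack's back rail (rack x = 66, y = 0, 50 mm above the table). The rail spans rack x = 58 to 74 mm; its front face is the back stop of the gaps. On it, in line with each divider, stands a springy blue fin, 26 mm (along rack x) by 4 mm, from 50 to 86 mm above the table, seven in all
- red_post: red round post, 22 mm thick, 45 mm high, fixed beside the rack's mouth (rack x = 0, rack y = +180 or -180 mm): marks the end from which the gaps are counted. Origin at the centre of its foot
- grey_post: the same post in grey at the rack's other end
- box_mid (a point): centre of the loose purple side-dish box with the yellow lid that is to be pushed: a block 76 mm long (its x), 38 mm wide (its y), 36 mm high (z up), about 0.12 kg, lying on the table in front of the rack, its x roughly along the rack's x. Fully home, its far end touches the back stop: box centre at rack x = 20 mm, with 18 mm of the box left sticking out of the mouth
- filed_a_mid (a point): centre of a like box with a white lid, loose, already standing in the second gap from the rack's left end; to be left alone
- filed_b_mid (a point): centre of a like box with a white lid, loose, already standing in the last gap at the rack's right end; to be left alone
- fin0 (a joint): tilt of the springy fin at rack y = +162 mm, hinged at its foot on the rail (rad, 0 upright, positive leans towards the rack's -y). It tilts to either side by up to 1.3 rad and springs back when let go; stiffness 0.03 N m/rad, so a fingertip about 10 mm below its top feels about 1 N as it passes
- fin1 (a joint): the same for the fin at rack y = +108 mm
- fin2 (a joint): the same for the fin at rack y = +54 mm
- fin3 (a joint): the same for the fin at rack y = +0 mm
- fin4 (a joint): the same for the fin at rack y = -54 mm
- fin5 (a joint): the same for the fin at rack y = -108 mm
- fin6 (a joint): the same for the fin at rack y = -162 mm
- meal_tray: loose purple meal tray, 210 x 180 x 35 mm, origin at the centre of its underside; leave alone
- sauce_cup: loose white open cup, 56 mm across, 42 mm high, origin under its centre; stands left of the rack's front; leave alone
- sauce_bottle: loose red bottle, 60 mm across, 170 mm high, origin under its centre; leave alone
- spice_jar: loose amber jar, 64 mm across, 80 mm high, origin under its centre; leave alone
- serving_spoon: loose steel spoon, 220 mm long, lying on the table left of the robot; leave alone
- bowl: loose white bowl, 130 mm across, 60 mm high, origin under its centre; leave alone
Mind the look-alikes: they are no part of the job. Leave any pink look-alike of the part that bears box_mid alone.

How it is judged:
By the outcome, as a careful person would: the job done as asked, in the order asked, and still so for the second after the job is handed in, with the robot touching nothing.
It also fails if it takes over 58 s, if anything falls off the work surface, if the arm or the gripper's body presses on something with over 40 N, if the wrist force passes 120 N, or if a joint passes its speed limit or range.

## Working session

There is one attempt and no reset: what is moved stays moved. The work goes in short steps, Python scripts to look and compute and a tool call to move; the robot and the scene stay as the last step left them, time stands still between calls to the robot, and variables do not carry over. Pictures are saved under pics/ and viewed, about 8 in all and at most 12, crops included, and the job is handed in when it is done.

Besides the shell and the picture viewer there is one more tool, called after "Call:" as name(argument=value, ...) on one line, values as JSON. drive_tool: Moves the arm, as the interface text tells. Shifts and turns lie within -1 to 1; 1 stands for 0.04 m of shift or 6 degrees of turn. Its arguments: {"type":"object","properties":{"targets":{"type":"array"},"claw":{"type":"number"},"newtons":{"type":"number"}},"required":["targets"]}

```bash
mkdir -p pics
cat > h.py <<'E'
import numpy as np, cv2
from station import arm
def w(cam,p):
    c=arm.get_calibration(cam); return np.array(c["rotation"])@np.array(p)+np.array(c["origin"])
def cloud(cam,depth):
    c=arm.get_calibration(cam);K=np.array(c["mtx"]);v,u=np.mgrid[:420,:560]
    P=np.stack([(u-K[0,2])/K[0,0]*depth,-(v-K[1,2])/K[1,1]*depth,-depth],-1)
    return P@np.array(c["rotation"]).T+np.array(c["origin"])
def px(cam,P):
    c=arm.get_calibration(cam);K=np.array(c["mtx"])
    p=np.array(c["rotation"]).T@(np.array(P)-np.array(c["origin"]))
    return K[0,0]*p[0]/-p[2]+K[0,2],K[1,1]*-p[1]/-p[2]+K[1,2]
E
python3 - <<'E'
from h import *
for c in("top","side"):
    im,d=arm.grab_frame(c); np.savez(f"pics/{c}0.npz",im=im,d=d)
    cv2.imwrite(f"pics/{c}0.png",im[...,::-1])
    print(c,{k:np.round(v,3).tolist() if not isinstance(v,str) else v for k,v in arm.get_calibration(c).items()})
    for n in("rack","rail_mid","red_post","grey_post","box_mid","filed_a_mid","filed_b_mid"):
        print(n,[(np.round(w(c,r["point"]),3).tolist(),round(r["score"],2),np.round(px(c,w(c,r["point"]))).tolist()) for r in arm.landmark_of(n,c)[:4]])
print(arm.get_state())
E
```

```text
top {'mtx': [[382.334, 0.0, 279.256], [0.0, 382.334, 209.549], [0.0, 0.0, 1.0]], 'origin': [0.388, -0.02, 1.206], 'rotation': [0.08, 0.017, -1.594]}Traceback (most recent call last):
  File "<stdin>", line 7, in <module>
  File "h.py", line 12, in px
    return K[0,0]*p[0]/-p[2]+K[0,2],K[1,1]*-p[1]/-p[2]+K[1,2]
                  ~^^^
IndexError: invalid index to scalar variable.
```

```bash
cat > h.py <<'E'
import numpy as np, cv2
from scipy.spatial.transform import Rotation
from station import arm
def cal(cam):
    c=arm.get_calibration(cam)
    return np.array(c["mtx"]),Rotation.from_euler("xyz",c["rotation"]).as_matrix(),np.array(c["origin"])
def w(cam,p):
    K,R,o=cal(cam); return R@np.array(p)+o
def cloud(cam,depth):
    K,R,o=cal(cam);v,u=np.mgrid[:420,:560]
    P=np.stack([(u-K[0,2])/K[0,0]*depth,-(v-K[1,2])/K[1,1]*depth,-depth],-1)
    return P@R.T+o
def px(cam,P):
    K,R,o=cal(cam);p=R.T@(np.array(P)-o)
    return K[0,0]*p[0]/-p[2]+K[0,2],K[1,1]*-p[1]/-p[2]+K[1,2]
E
python3 - <<'E'
from h import *
for c in("top","side"):
    im,d=arm.grab_frame(c); np.savez(f"pics/{c}0.npz",im=im,d=d)
    cv2.imwrite(f"pics/{c}0.png",im[...,::-1])
    print(c,arm.get_calibration(c))
    for n in("rack","rail_mid","red_post","grey_post","box_mid","filed_a_mid","filed_b_mid"):
        print(n,[(np.round(w(c,r["point"]),3).tolist(),round(r["score"],2),np.round(px(c,w(c,r["point"]))).tolist()) for r in arm.landmark_of(n,c)[:4]])
print(arm.get_state())
E
```

```text
top {'mtx': array([[382.33383299,   0.        , 279.25599636],
       [  0.        , 382.33383299, 209.54901325],
       [  0.        ,   0.        ,   1.        ]]), 'origin': array([ 0.38801155, -0.01972681,  1.20598829]), 'rotation': array([ 0.0795247 ,  0.01717169, -1.59399829])}
rack [([0.577, -0.049, 0.002], 0.72, [294.0, 180.0]), ([0.604, 0.432, 0.001], 0.55, [143.0, 176.0]), ([0.519, 0.165, 0.004], 0.39, [227.0, 200.0])]
rail_mid [([0.646, -0.049, 0.049], 0.75, [293.0, 155.0])]
red_post [([0.585, 0.128, 0.001], 0.43, [238.0, 179.0])]
grey_post [([0.316, 0.365, -0.002], 0.74, [164.0, 266.0]), ([0.574, -0.231, -0.001], 0.58, [351.0, 180.0])]
box_mid [([0.358, -0.113, 0.018], 0.79, [316.0, 249.0]), ([0.472, -0.232, 0.019], 0.58, [354.0, 211.0]), ([0.489, -0.095, 0.018], 0.5, [309.0, 207.0])]
filed_a_mid [([0.6, 0.028, 0.017], 0.52, [269.0, 173.0])]
filed_b_mid [([0.591, -0.191, 0.018], 0.54, [339.0, 174.0])]
side {'mtx': array([[416.11553562,   0.        , 281.5936268 ],
       [  0.        , 416.11553562, 210.03534535],
       [  0.        ,   0.        ,   1.        ]]), 'orig
[... 648 characters left out ...]
iled_b_mid [([0.59, -0.189, 0.018], 0.78, [355.0, 243.0])]
{'t': 0.9, 'q': array([-9.44929925e-01,  3.58545751e-01,  1.19074929e-02, -3.59407293e-05,
       -1.22406509e+00, -2.88116674e-01]), 'qd': array([ 0.00059631,  0.00079527,  0.00028905,  0.00109377,  0.00061911,
       -0.00047506]), 'joint_efforts': array([-3.85229678e-04, -5.82355034e+01,  2.93307674e+01,  7.00261429e+00,
        1.26235906e-02, -1.68571819e-05]), 'eef_pos': array([ 0.2236752 , -0.63684928,  0.22659314]), 'ee_rot': array([-3.14151311e+00,  5.88291788e-05, -2.80385514e+00]), 'force': array([-0.70153448, -0.06759662, -0.14849393]), 'moment': array([-0.02274306, -0.00199338, -0.07782814]), 'width': 0.0875439631797775}
```

View pics/top0.png

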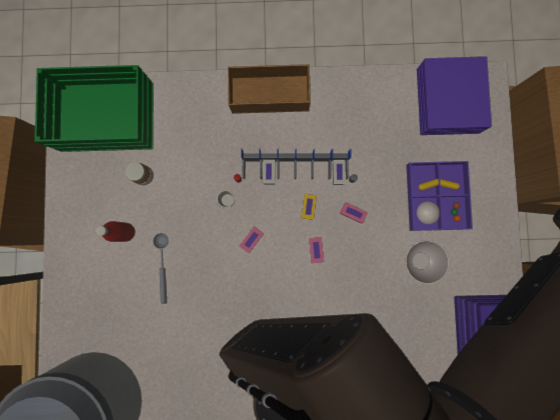

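View pics/side0.png

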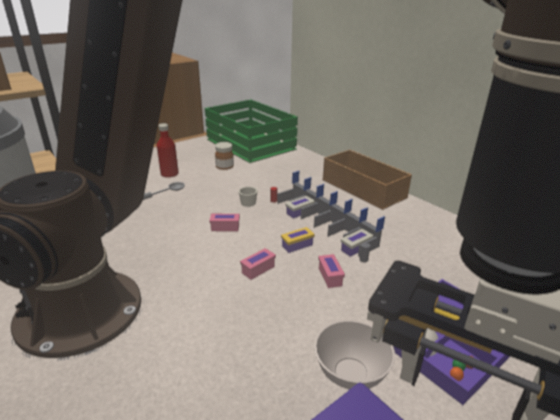

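The top view shows the rack with the red post at its left end (238,178) and the grey post at its right (353,178). The third gap is therefore at rack y=+27. There are four candidate boxes:
- (309,207): purple with a yellow lid.
- (354,212), (316,250) and (252,240): pink look-alikes.

The box at (309,207) fits the description. I'll confirm it in an enlarged crop and refine the poses.

```bash
cat > m.py <<'E'
from h import *
def measure(tag):
    out={}
    for c in("top","side"):
        im,d=arm.grab_frame(c); np.savez(f"pics/{c}{tag}.npz",im=im,d=d)
        P=cloud(c,d); h=cv2.cvtColor(im,cv2.COLOR_RGB2HSV).astype(int)
        reg=(d>0)&(P[...,0]>.38)&(P[...,0]<.75)&(P[...,1]>-.3)&(P[...,1]<.2)
        yel=reg&(abs(h[...,0]-24)<8)&(h[...,1]>110)&(P[...,2]>.025)&(P[...,2]<.047)&(P[...,0]<.68)
        n,l,st,_=cv2.connectedComponentsWithStats(cv2.morphologyEx(yel.astype(np.uint8),cv2.MORPH_CLOSE,np.ones((7,7))))
        if n>1:
            k=1+st[1:,4].argmax(); Q=P[(l==k)&(d>0)&(P[...,2]>.028)]
            r=cv2.minAreaRect((Q[:,:2]*1000).astype(np.float32)); print(c,"box mm",np.round(r[0],1),np.round(r[1],1),round(r[2],1),"z",np.median(Q[:,2]).round(4),len(Q))
        blue=reg&(abs(h[...,0]-112)<12)&(h[...,1]>110)&(P[...,2]>.05)&(P[...,0]>.6)
        n,l,st,_=cv2.connectedComponentsWithStats(blue.astype(np.uint8))
        F=np.array([np.median(P[l==k],0) for k in range(1,n) if st[k,4]>3]); F=F[F[:,1].argsort()[::-1]] if len(F) else F
        print(c,"fins",F.round(4).tolist())
        rail=reg&(P[...,2]>.043)&(P[...,2]<.055)&(P[...,0]>.62)&~blue
        Q=P[rail]; 
        if len(Q)>30:
            r=cv2.minAreaRect((Q[:,:2]*1000).astype(np.float32)); print(c,"rail",np.round(r[0],1),np.round(r[1],1),round(r[2],1),len(Q))
        for n in("rack","rail_mid","red_post","grey_post","box_mid","filed_a_mid","filed_b_mid"):
            print(n,[np.round(w(c,q["point"]),4).tolist() for q in arm.landmark_of(n,c)[:3]])
E
python3 - <<'E'
from m import *
measure(1)
a=np.load("pics/top1.npz")["im"][130:270,215:385]; b=np.load("pics/side1.npz")["im"][160:300,190:400]
f=lambda x,W:cv2.resize(x,(W,560),interpolation=cv2.INTER_CUBIC)
cv2.imwrite("pics/crop1.png",cv2.resize(np.hstack([f(a,680),f(b,840)])[...,::-1],(800,295)))
cv2.imwrite("pics/crop_a.png",f(a,680)[...,::-1])
E
```

```text
top box mm [489.7 -92.4] [37.  75.9] 81.4 z 0.0366 296
top fins [[0.6484, 0.1069, 0.0848], [0.648, 0.0538, 0.0862], [0.646, 0.0002, 0.0864], [0.6391, -0.0533, 0.0862], [0.6399, -0.1074, 0.0801], [0.6393, -0.1615, 0.0754], [0.6411, -0.2154, 0.0753]]
top rail [643.9 -55.2] [326.5  22.2] 88.1 547
rack [[0.5774, -0.0507, 0.0009]]
rail_mid [[0.6446, -0.0515, 0.0485], [0.5756, -0.0533, 0.0017]]
red_post [[0.5831, 0.1296, 0.0037], [0.5981, 0.0306, 0.0167]]
grey_post [[0.5779, -0.0503, -0.0008], [0.5736, -0.2324, 0.0006]]
box_mid [[0.3955, 0.0905, 0.0144], [0.487, -0.0914, 0.02], [0.4718, -0.2291, 0.0211]]
filed_a_mid [[0.5979, 0.0303, 0.0187]]
filed_b_mid []
side box mm [484.8 -94.2] [39.2 76.8] 80.6 z 0.0358 291
side fins [[0.6393, -0.1123, 0.0812], [0.6381, -0.1653, 0.0816]]
side rail [642.2 -58.2] [327.5  28. ] 88.9 522
rack [[0.5791, -0.0473, 0.0017]]
rail_mid [[0.6455, -0.0554, 0.0531], [0.3059, 0.3689, -0.0008]]
red_post [[0.5791, 0.1258, 0.0]]
grey_post [[0.5719, -0.2337, 0.0016]]
box_mid [[0.3917, 0.0839, 0.0168], [0.4601, -0.2308, 0.0223], [0.352, -0.1068, 0.0203]]
filed_a_mid [[0.5993, 0.0265, 0.017]]
filed_b_mid [[0.5909, -0.1924, 0.0207]]
```

View pics/crop_a.png

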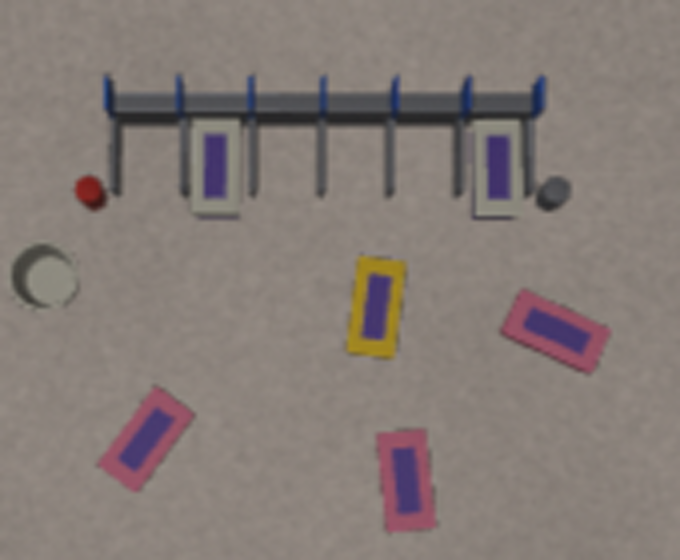

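Call:
drive_tool(targets=[[0.42,0.81,0,0,0,0.46],[0.42,0.81,0,0,0,0.46],[0.42,0.81,0,0,0,0.46],[0.42,0.81,0,0,0,0.46],[0.42,0.81,0,0,0,0.46]], claw=0)

```text
t: 2.33
eef_pos: [0.3082, -0.4738, 0.2267]
ee_rot: [-3.141, 0.0, -2.561]
force: [1.8, -0.2, 0.1]
width: 0.0433
```

Call:
drive_tool(targets=[[0.42,0.81,0,0,0,0.46],[0.42,0.81,0,0,0,0.46],[0.42,0.81,0,0,0,0.46],[0.42,0.81,0,0,0,0.46],[0.42,0.81,0,0,0,0.46]])

```text
t: 2.95
eef_pos: [0.3922, -0.3118, 0.2269]
ee_rot: [-3.141, 0.0, -2.32]
force: [1.1, -1.4, 1.0]
width: 0.0006
```

Call:
drive_tool(targets=[[0.42,0.81,0,0,0,0.46],[0.42,0.81,0,0,0,0.46],[0.42,0.81,0,0,0,0.46],[0.42,0.81,0,0,0,0.46],[0.42,0.81,0,0,0,0.46]])

```text
t: 3.58
eef_pos: [0.4762, -0.1497, 0.2269]
ee_rot: [-3.141, 0.0, -2.08]
force: [0.9, -0.9, -0.1]
width: 0.0007
```

Call:
drive_tool(targets=[[0.42,0.81,0,0,0,0.46],[0.42,0.81,0,0,0,0.46],[0.42,0.81,0,0,0,0.46],[0.42,0.81,0,0,0,0.46],[0.42,0.81,0,0,0,0.46]])

```text
t: 4.2
eef_pos: [0.5602, 0.0123, 0.2268]
ee_rot: [-3.141, 0.0, -1.839]
force: [0.2, 0.6, 0.9]
width: 0.0003
```

Call:
drive_tool(targets=[[0.42,0.81,0,0,0,0.46],[0.42,0.81,0,0,0,0.46],[0.42,0.81,0,0,0,0.46],[0.42,0.81,0,0,0,0.46],[0.42,0.81,0,0,0,0.46]])

```text
t: 4.82
eef_pos: [0.6442, 0.1743, 0.2266]
ee_rot: [-3.141, -0.0, -1.598]
force: [0.1, -0.7, 0.0]
width: 0.0003
```

Call:
drive_tool(targets=[[0.04,0,-0.9,0,0,0],[0.04,0,-0.9,0,0,0],[0.04,0,-0.9,0,0,0],[0,0,-0.7,0,0,0],[0,0,-0.26,0,0,0]])

```text
t: 5.45
eef_pos: [0.6476, 0.1727, 0.0783]
ee_rot: [3.139, -0.001, -1.6]
force: [-0.9, 0.4, 0.7]
width: 0.0004
```

Run:
```python
from m import *
measure(2)
a=np.load("pics/top2.npz")["im"][120:220,200:370]; b=np.load("pics/side2.npz")["im"][140:290,220:420]
f=lambda x:cv2.resize(x,(780,300),interpolation=cv2.INTER_CUBIC)
cv2.imwrite("pics/c2.png",np.vstack([cv2.resize(x,(500,295),interpolation=cv2.INTER_CUBIC) for x in(a,b)])[...,::-1])
```

```text
top box mm [489.4 -92. ] [36.5 75.4] 81.3 z 0.0366 295
top fins [[0.6472, 0.107, 0.0859], [0.6486, 0.0537, 0.0892], [0.6469, 0.0002, 0.0864], [0.639, -0.0532, 0.086], [0.6397, -0.1075, 0.0791], [0.6389, -0.1616, 0.0761], [0.6401, -0.2154, 0.0761]]
top rail [644.8 -53.9] [323.9  22.1] 88.4 552
rack [[0.575, -0.0504, 0.0034], [0.5174, 0.1628, 0.0043]]
rail_mid [[0.6469, -0.0506, 0.0526]]
red_post [[0.5821, 0.1271, -0.0005]]
grey_post [[0.5743, -0.2336, 0.0016]]
box_mid [[0.395, 0.0905, 0.0176], [0.4881, -0.0934, 0.0198], [0.3558, -0.1115, 0.017]]
filed_a_mid [[0.5986, 0.0302, 0.0164]]
filed_b_mid [[0.5915, -0.1912, 0.0214], [0.5725, -0.2335, 0.0002]]
side box mm [484.3 -93.9] [38.9 74.9] 81.5 z 0.0359 291
side fins [[0.637, -0.1655, 0.0809]]
side rail [641.3 -57.1] [330.2  27.1] 88.2 525
rack [[0.578, -0.0509, 0.0013]]
rail_mid [[0.644, -0.0574, 0.0523]]
red_post [[0.5162, 0.1652, 0.0047], [0.5784, 0.1274, 0.0018]]
grey_post [[0.5747, -0.2324, -0.0013]]
box_mid [[0.3889, 0.0846, 0.0182], [0.4621, -0.2298, 0.0191], [0.3536, -0.1106, 0.0184]]
filed_a_mid [[0.6004, 0.0221, 0.0186]]
filed_b_mid [[0.5897, -0.1933, 0.0202], [0.5186, 0.1625, 0.0047]]
```

View pics/c2.png

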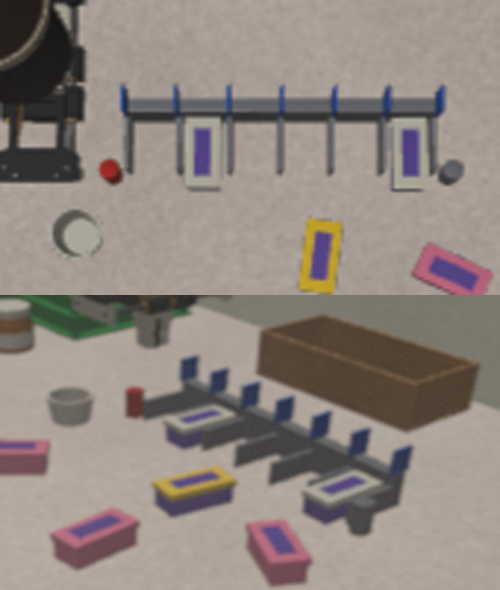

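The view shows the fingers just outside the red-post end, clear of fin0 and the post. All seven fins are upright. The box at top-crop (322,257) has a yellow lid and a purple body, so it is the target. Now I'll run the flick.

Call:
drive_tool(targets=[[0,0,0,0,0,0],[-0.01,-0.5,0,0,0,0],[-0.01,-0.6,0,0,0,0],[-0.01,-0.6,0,0,0,0],[-0.01,-0.6,0,0,0,0]])

```text
t: 6.88
eef_pos: [0.6468, 0.079, 0.0803]
ee_rot: [-3.141, 0.0, -1.6]
force: [-0.6, 0.6, 0.3]
width: 0.0007
```

Call:
drive_tool(targets=[[-0.01,-0.6,0,0,0,0],[-0.01,-0.6,0,0,0,0],[-0.01,-0.5,0,0,0,0],[-0.01,-0.4,0,0,0,0],[-0.01,-0.3,0,0,0,0]])

```text
t: 7.5
eef_pos: [0.6449, -0.0158, 0.0801]
ee_rot: [3.142, 0.0, -1.6]
force: [0.7, 0.3, -0.9]
width: 0.0004
```

Call:
drive_tool(targets=[[0,-0.25,0,0,0,0],[0,-0.2,0,0,0,0],[0,0,0,0,0,0],[0,0,0,0,0,0]])

```text
t: 8.0
eef_pos: [0.6449, -0.0326, 0.0801]
ee_rot: [3.142, -0.0, -1.599]
force: [0.2, 0.0, 0.4]
width: 0.0003
```

Run:
```python
from h import *
for c in("top","side"):
    im,d=arm.grab_frame(c); np.savez(f"pics/{c}3.npz",im=im,d=d)
a=np.load("pics/top3.npz")["im"][120:220,200:370]; b=np.load("pics/side3.npz")["im"][150:270,260:420]
cv2.imwrite("pics/c3.png",np.vstack([cv2.resize(x,(500,h),interpolation=cv2.INTER_CUBIC) for x,h in((a,225),(b,375))])[...,::-1])
```

```text
(no output)
```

View pics/c3.png

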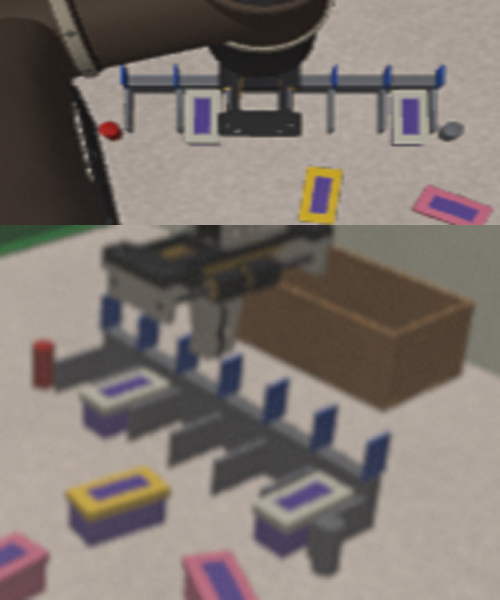

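Fins 0–2 have been flicked and are upright again. The fingertip at side crop (213,325) is in the third gap, and fin3 at (230,375) is untouched. Next I'll lift and move over the box.

Call:
drive_tool(targets=[[0,0,1,0,0,0],[0,0,1,0,0,0],[0,0,1,0,0,0]])

```text
t: 8.48
eef_pos: [0.6448, -0.0325, 0.2014]
ee_rot: [3.141, -0.0, -1.599]
force: [0.3, -0.2, -1.2]
width: 0.0006
```

Call:
drive_tool(targets=[[-0.26,-0.1,0,0,0,0.92],[-0.26,-0.1,0,0,0,0.92],[-0.26,-0.1,0,0,0,0.92],[-0.26,-0.1,0,0,0,0.92],[-0.26,-0.1,0,0,0,0.92]], claw=1)

```text
t: 9.1
eef_pos: [0.5925, -0.0526, 0.2002]
ee_rot: [-3.142, 0.0, -1.114]
force: [-0.1, -0.5, -0.1]
width: 0.045
```

Call:
drive_tool(targets=[[-0.26,-0.1,0,0,0,0.92],[-0.26,-0.1,0,0,0,0.92],[-0.26,-0.1,0,0,0,0.92],[-0.26,-0.1,0,0,0,0.92],[-0.26,-0.1,0,0,0,0.92]])

```text
t: 9.72
eef_pos: [0.5405, -0.0726, 0.2002]
ee_rot: [-3.141, -0.0, -0.632]
force: [-0.3, -0.5, -0.3]
width: 0.0868
```

Call:
drive_tool(targets=[[-0.26,-0.1,0,0,0,0.92],[-0.26,-0.1,0,0,0,0.92],[-0.26,-0.1,0,0,0,0.92],[-0.26,-0.1,0,0,0,0.92],[-0.26,-0.1,0,0,0,0.92]])

```text
t: 10.35
eef_pos: [0.4885, -0.0927, 0.2003]
ee_rot: [-3.141, -0.0, -0.151]
force: [-0.8, 0.8, 0.2]
width: 0.0877
```

Call:
drive_tool(targets=[[0,0,-0.9,0,0,0],[0,0,-1,0,0,0],[0,0,-1,0,0,0],[0,0,-0.7,0,0,0],[0,0,-0.5,0,0,0]])

```text
t: 10.98
eef_pos: [0.4885, -0.0926, 0.0349]
ee_rot: [3.141, 0.001, -0.154]
force: [-0.0, -0.1, 0.6]
width: 0.0875
```

Call:
drive_tool(targets=[[0,0,-0.4,0,0,0],[0,0,-0.25,0,0,0],[0,0,0,0,0,0]])

```text
t: 11.35
eef_pos: [0.4886, -0.0927, 0.0098]
ee_rot: [3.141, 0.001, -0.154]
force: [-0.1, -0.4, 0.4]
width: 0.0878
```

Call:
drive_tool(targets=[[0,0,0,0,0,0],[0,0,0,0,0,0],[0,0,0,0,0,0],[0,0,0,0,0,0]], claw=0.47, newtons=3)

```text
t: 11.85
eef_pos: [0.489, -0.0928, 0.0104]
ee_rot: [-3.141, -0.001, -0.154]
force: [0.3, -1.2, 0.5]
width: 0.0529
```

Call:
drive_tool(targets=[[0,0,0,0,0,0],[0,0,0,0,0,0],[0,0,0,0,0,0]])

```text
t: 12.22
eef_pos: [0.4889, -0.0928, 0.0101]
ee_rot: [3.142, 0.0, -0.154]
force: [-0.4, -0.4, 0.2]
width: 0.0409
```

Call:
drive_tool(targets=[[0,0.1,0,0,0,0.3],[0,0.15,0,0,0,0.3],[0,0.2,0,0,0,0.3],[0,0.2,0,0,0,0.3],[0,0.2,0,0,0,0]])

```text
t: 12.85
eef_pos: [0.4889, -0.0581, 0.0102]
ee_rot: [-3.142, -0.0, -0.028]
force: [-0.3, -1.0, 0.1]
width: 0.0413
```

Call:
drive_tool(targets=[[0,0.25,0,0,0,0],[0,0.25,0,0,0,0],[0,0.2,0,0,0,0],[0,0.14,0,0,0,0],[0,0.08,0,0,0,0]])

```text
t: 13.48
eef_pos: [0.4889, -0.0217, 0.0102]
ee_rot: [3.142, -0.0, -0.028]
force: [-0.2, -1.3, 0.7]
width: 0.0413
```

Call:
drive_tool(targets=[[0,0,0,0,0,0],[0,0,0,0,0,0],[0,0,0,0,0,0]], claw=0.85)

```text
t: 13.85
eef_pos: [0.4889, -0.0222, 0.0102]
ee_rot: [-3.142, 0.0, -0.029]
force: [0.5, 0.3, -0.5]
width: 0.0658
```

Call:
drive_tool(targets=[[0,0,0.3,0,0,0],[0,0,0.8,0,0,0],[0,0,0.8,0,0,0],[-0.6,0,0,0,0,0],[-0.8,0,0,0,0,0]])

```text
t: 14.48
eef_pos: [0.433, -0.0219, 0.0873]
ee_rot: [-3.141, -0.002, -0.029]
force: [-0.3, 0.7, 0.2]
width: 0.0744
```

Call:
drive_tool(targets=[[-0.5,0,0,0,0,0],[0,0,0,0,0,0],[0,0,0,0,0,0],[0,0,0,0,0,0],[0,0,0,0,0,0]], claw=0, newtons=20)

```text
t: 15.1
eef_pos: [0.4133, -0.022, 0.0861]
ee_rot: [3.141, 0.0, -0.029]
force: [0.2, -0.5, -0.6]
width: 0.03
```

Run:
```python
from m import *
measure(4)
a=np.load("pics/top4.npz")["im"][130:270,215:385]; b=np.load("pics/side4.npz")["im"][150:300,220:420]
cv2.imwrite("pics/c4.png",np.hstack([cv2.resize(x,(400,h),interpolation=cv2.INTER_CUBIC) for x,h in((a,320),(b,320))])[...,::-1])
```

```text
top box mm [520.3 -21.9] [12.9 34.1] 0.1 z 0.0365 48
top fins [[0.6481, 0.1072, 0.0855], [0.6479, 0.0538, 0.0863], [0.6467, 0.0002, 0.0866], [0.6416, -0.0534, 0.0855], [0.6396, -0.1073, 0.079], [0.6396, -0.1614, 0.0773], [0.6403, -0.2154, 0.0761]]
top rail [643.9 -54.9] [326.9  21.6] 88.7 548
rack [[0.576, -0.051, -0.0012], [0.5825, 0.1302, 0.0026]]
rail_mid [[0.6435, -0.0504, 0.0517]]
red_post [[0.5999, 0.0295, 0.0189], [0.5843, 0.1289, 0.002]]
grey_post [[0.6055, 0.4293, 0.0019], [0.425, 0.49, -0.002]]
box_mid [[0.4724, -0.2285, 0.0243], [0.3557, -0.1119, 0.0173], [0.4901, -0.0245, 0.0199]]
filed_a_mid [[0.5983, 0.0299, 0.0176]]
filed_b_mid [[0.4256, 0.4907, 0.0008]]
side box mm [484.6 -23.6] [40.3 75.6] 86.1 z 0.0358 259
side fins [[0.6404, -0.1115, 0.0808], [0.6394, -0.1654, 0.0827]]
side rail [642.2 -57.5] [329.7  27.1] 88.4 513
rack [[0.576, -0.0485, -0.0021]]
rail_mid [[0.6429, -0.0548, 0.0532]]
red_post [[0.3112, 0.3673, -0.0007]]
grey_post [[0.4875, -0.0233, 0.0168], [0.3122, 0.3687, 0.0016]]
box_mid [[0.483, -0.0255, 0.0178], [0.3528, -0.1052, 0.0179], [0.3883, 0.0873, 0.015]]
filed_a_mid [[0.6, 0.0258, 0.0179]]
filed_b_mid [[0.5869, -0.1938, 0.019]]
```

View pics/c4.png

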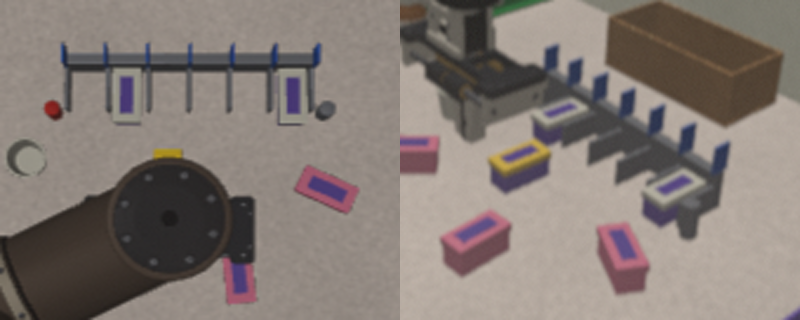

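The box is squared up in front of the third gap: its front edge at top crop (168,155) sits midway between the dividers at 148 and 190. Fins and filed boxes are unchanged. I'll shut the jaws, go down behind it and push.

Call:
drive_tool(targets=[[0,0,0,0,0,0],[0,0,-0.6,0,0,0],[0,0,-0.8,0,0,0],[0,0,-0.4,0,0,0],[0,0,-0.14,0,0,0]])

```text
t: 16.52
eef_pos: [0.4123, -0.0223, 0.0077]
ee_rot: [3.141, 0.002, -0.029]
force: [0.5, -0.8, 0.4]
width: 0.0004
```

Call:
drive_tool(targets=[[0,0,0,0,0,0],[0.25,0,0,0,0,0],[0.25,0,0,0,0,0],[0.2,0,0,0,0,0],[0.2,-0.01,0,0,0,0]])

```text
t: 17.15
eef_pos: [0.4494, -0.0225, 0.0086]
ee_rot: [3.142, 0.0, -0.029]
force: [-1.3, 0.3, -0.0]
width: 0.0004
```

Call:
drive_tool(targets=[[0.25,-0.01,0,0,0,0],[0.25,-0.01,0,0,0,0],[0.25,-0.01,0,0,0,0],[0.2,-0.01,0,0,0,0],[0,0,0,0,0,0]])

```text
t: 17.77
eef_pos: [0.4876, -0.024, 0.0085]
ee_rot: [-3.142, -0.0, -0.029]
force: [-0.2, 0.1, 0.2]
width: 0.0006
```

Run:
```python
from m import *
measure(5)
a=np.load("pics/top5.npz")["im"][130:270,215:385]; b=np.load("pics/side5.npz")["im"][150:300,220:420]
cv2.imwrite("pics/c5.png",np.hstack([cv2.resize(x,(400,h),interpolation=cv2.INTER_CUBIC) for x,h in((a,320),(b,320))])[...,::-1])
```

```text
top fins [[0.6478, 0.1071, 0.0863], [0.6446, 0.0537, 0.0863], [0.6465, 0.0002, 0.0861], [0.6409, -0.0534, 0.085], [0.6395, -0.1074, 0.0807], [0.6378, -0.1616, 0.0782], [0.6409, -0.2152, 0.0772]]
top rail [639.4 -54.9] [326.7  34.1] 89.6 545
rack []
rail_mid [[0.6462, -0.0469, 0.0523]]
red_post [[0.5816, 0.1297, 0.0025]]
grey_post [[0.6486, -0.0554, 0.0508], [0.5748, -0.2349, 0.0008]]
box_mid [[0.4689, -0.2338, 0.021], [0.3546, -0.1144, 0.0157], [0.3956, 0.0882, 0.0156]]
filed_a_mid [[0.6003, 0.0337, 0.0193], [0.6478, -0.0504, 0.0497]]
filed_b_mid [[0.5912, -0.1908, 0.0201]]
side fins [[0.6444, 0.1045, 0.0654], [0.6435, 0.0502, 0.0719], [0.6424, -0.0037, 0.0732], [0.6416, -0.0578, 0.0778], [0.6378, -0.0591, 0.0638], [0.6422, -0.1113, 0.0657], [0.6401, -0.1119, 0.0798], [0.6398, -0.1659, 0.0821]]
side rail [642.3 -55.6] [333.9  26.6] 88.5 527
rack [[0.5762, -0.0498, -0.0015], [0.5107, -0.4967, 0.0015]]
rail_mid [[0.6446, -0.0554, 0.0558]]
red_post []
grey_post [[0.5719, -0.2357, 0.0014]]
box_mid [[0.4617, -0.2288, 0.0227], [0.3874, 0.0856, 0.0161], [0.3534, -0.1063, 0.0187]]
filed_a_mid [[0.6, 0.0247, 0.0189]]
filed_b_mid [[0.588, -0.1918, 0.0191]]
```

View pics/c5.png

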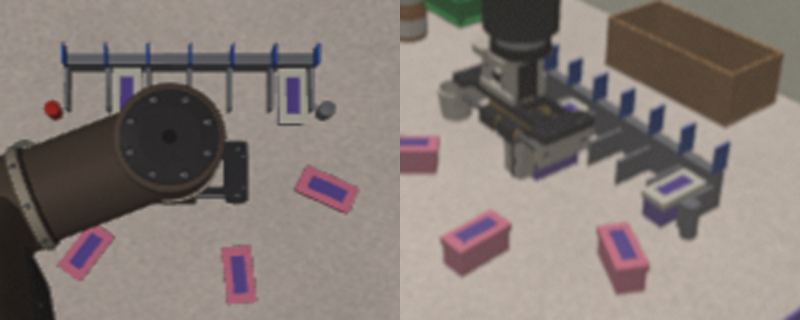

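The side crop shows the box upright at (555,165), ahead of the fingers and about to enter the gap. I'll keep pushing slowly and watch the force.

Call:
drive_tool(targets=[[0.2,0,0,0,0,0],[0.25,-0.01,0,0,0,0],[0.25,0,0,0,0,0],[0.25,-0.01,0,0,0,0],[0.2,0,0,0,0,0]])

```text
t: 19.2
eef_pos: [0.5336, -0.0249, 0.0084]
ee_rot: [3.142, 0.0, -0.029]
force: [-1.5, -0.9, -0.0]
width: 0.0004
```

Call:
drive_tool(targets=[[0.1,0,0,0,0,0],[0.1,0,0,0,0,0],[0.08,0,0,0,0,0],[0.05,0,0,0,0,0],[0,0,0,0,0,0]])

```text
t: 19.82
eef_pos: [0.5463, -0.0248, 0.0086]
ee_rot: [-3.142, -0.0, -0.029]
force: [-0.9, 0.1, 0.3]
width: 0.0005
```

Not home yet: the force is still only sliding friction. I'll go on in small steps.

Call:
drive_tool(targets=[[0.05,0,0,0,0,0],[0.03,0,0,0,0,0],[0,0,0,0,0,0]])

```text
t: 20.2
eef_pos: [0.5495, -0.0248, 0.0086]
ee_rot: [-3.142, -0.0, -0.029]
force: [-0.2, -0.1, -0.4]
width: 0.0005
```

Call:
drive_tool(targets=[[0.03,0,0,0,0,0],[0.02,0,0,0,0,0],[0,0,0,0,0,0]])

```text
t: 20.58
eef_pos: [0.5511, -0.0249, 0.0085]
ee_rot: [3.142, 0.0, -0.029]
force: [-0.8, 0.0, -0.1]
width: 0.0006
```

Call:
drive_tool(targets=[[0.03,0,0,0,0,0],[0.02,0,0,0,0,0],[0,0,0,0,0,0]])

```text
t: 20.95
eef_pos: [0.5511, -0.0251, 0.0081]
ee_rot: [3.141, 0.004, -0.029]
force: [-7.4, 1.6, 5.3]
width: 0.0002
```

Call:
drive_tool(targets=[[0.03,0,0,0,0,0],[0.02,0,0,0,0,0],[0,0,0,0,0,0]])

```text
t: 21.32
eef_pos: [0.5511, -0.0254, 0.0077]
ee_rot: [3.141, 0.007, -0.03]
force: [-12.2, 4.3, 8.0]
width: 0.001
```

The TCP stopped at 0.551, the predicted home position, and the force rose to 12 N. I'll retreat and check.

Call:
drive_tool(targets=[[-0.1,0,0,0,0,0],[-0.3,0,0,0,0,0],[-0.6,0,0,0,0,0],[0,0,0.7,0,0,0],[0,0,1,0,0,0]])

```text
t: 21.95
eef_pos: [0.5142, -0.025, 0.0766]
ee_rot: [3.141, 0.002, -0.029]
force: [1.7, -0.9, 0.1]
width: 0.0008
```

Call:
drive_tool(targets=[[0,-0.5,1,0,0,0],[0,-1,1,0,0,0],[-0.2,-1,0,0,0,0],[-0.2,-1,0,0,0,0],[-0.2,-1,0,0,0,0]])

```text
t: 22.58
eef_pos: [0.4909, -0.206, 0.157]
ee_rot: [3.142, -0.002, -0.029]
force: [-0.4, 0.4, -0.2]
width: 0.0002
```

Call:
drive_tool(targets=[[-0.2,-1,0,0,0,0],[-0.2,-1,0,0,0,0],[-0.2,-1,0,0,0,0],[-0.2,-1,0,0,0,0],[0,-0.6,0,0,0,0]])

```text
t: 23.2
eef_pos: [0.4584, -0.3904, 0.1566]
ee_rot: [3.141, -0.001, -0.03]
force: [1.0, 0.3, 0.3]
width: 0.0003
```

Run:
```python
from m import *
measure(6)
a=np.load("pics/top6.npz")["im"][130:270,215:385]; b=np.load("pics/side6.npz")["im"][150:300,220:420]
cv2.imwrite("pics/c6.png",np.hstack([cv2.resize(x,(400,h),interpolation=cv2.INTER_CUBIC) for x,h in((a,320),(b,320))])[...,::-1])
```

```text
top box mm [601.  -25.4] [37.3 76.4] 88.5 z 0.0367 296
top fins [[0.6477, 0.107, 0.087], [0.6463, 0.0537, 0.0863], [0.6469, 0.0003, 0.0857], [0.6385, -0.0532, 0.0847], [0.6398, -0.1073, 0.0792], [0.6387, -0.1614, 0.0761], [0.6445, -0.2155, 0.0739]]
top rail [645.2 -55.1] [321.1  24.9] 88.1 555
rack [[0.5768, -0.053, 0.0011]]
rail_mid [[0.6454, -0.0509, 0.0498]]
red_post [[0.5857, 0.131, 0.0075], [0.3121, 0.3658, 0.0007]]
grey_post [[0.5713, -0.2342, 0.0033]]
box_mid [[0.6005, -0.0252, 0.0191], [0.3951, 0.091, 0.0189], [0.3606, -0.1116, 0.0168]]
filed_a_mid [[0.5978, 0.0311, 0.0167]]
filed_b_mid []
side box mm [597.  -24.1] [46.4 78.4] 89.5 z 0.0358 239
side fins [[0.6355, -0.111, 0.0655], [0.6376, -0.1654, 0.0703], [0.6329, -0.2195, 0.064]]
side rail [642.8 -56.7] [330.2  27. ] 88.4 514
rack [[0.5774, -0.0472, -0.0012], [0.3162, -0.4348, 0.0021], [0.4225, 0.4887, -0.001]]
rail_mid [[0.6455, -0.055, 0.0524], [0.5899, -0.1926, 0.0187]]
red_post [[0.5811, 0.1294, -0.0004]]
grey_post [[0.5116, -0.4982, 0.003], [0.5732, -0.2337, -0.0011], [0.5778, -0.0463, -0.0021]]
box_mid [[0.4583, -0.2306, 0.0203], [0.3884, 0.0859, 0.0156], [0.5956, -0.0279, 0.0173]]
filed_a_mid [[0.6005, 0.0274, 0.0184], [0.5778, -0.0464, 0.0004], [0.6458, -0.054, 0.0545]]
filed_b_mid [[0.5904, -0.1923, 0.0206]]
```

View pics/c6.png

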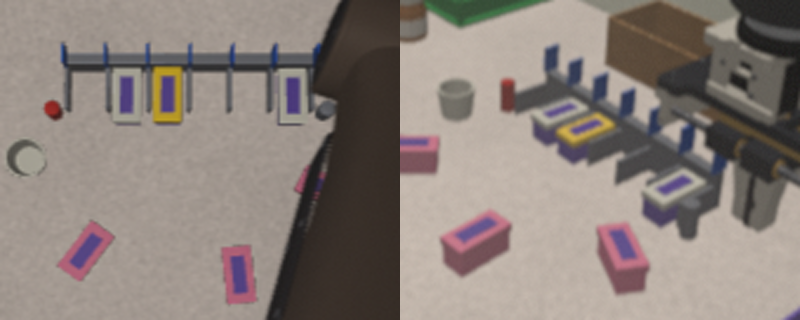

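The yellow-lidded box is at top crop (168,95), flat in the third gap and flush with the filed box in gap 2 (127,95). The fins are upright and everything else is in place. Handing in.

```bash
python3 -c "
from station import arm
s=arm.get_state();print(s['t'],s['force'],s['qd'].round(4));print(arm.job_done())"
```

```text
24.0 [0.07463953 0.47362874 0.08780932] [-0.0014  0.0015 -0.0011  0.0006  0.0015  0.0006]
the job is handed in; nothing more can be done
None
```

The job is done and handed in at 24.0 s of the 58 s allowed; no verdict was reported.

**Fins:** Starting outside the red-post end, the shut fingertip flicked fin0, fin1 and fin2 at 80 mm height. It stopped in the third gap at about rack y = +20 mm, short of fin3, then lifted straight up. I judged the flicks from the finger's path and from pictures before and after, because the fin tilts were never measured directly.

**Box:** I set the open jaws loosely around the purple box and slid it sideways along the table until it lined up with the gap. Then I pushed it in from behind with the jaws shut until it stopped against the back. The fingertip stopped at x = 0.551 m, as predicted for fully home, and the contact force rose to about 12 N.

**Last checks:**
- **Home position:** The top camera put the box centre at (0.601, -0.025) m. The target was about (0.599, -0.026) m.
- **Lying flat:** Its lid was level at 36–37 mm and in line with the filed box beside it.
- **Everything else:** The fins were upright, and the filed boxes, the cup and the pink boxes I could see clearly had not moved. The arm hid most of one pink box at the right in the top view, but the side camera showed it where it was. I did not re-check the tray, bottle, jar, spoon or bowl, but the arm went nowhere near them.
- **Disagreement:** The side camera read the box about 4 mm closer to the robot (x = 0.597 m). It had the same offset before the push, so I put it down to calibration.

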